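# Tighten the sunken clamp screw with the big T-handle hex key

## Task

Take the bigger of the two T-handle hex keys from the rack, put it down the guide bush of the clamp block, and turn it under light pressure until it drops fully home in the hidden screw socket. Then turn the screw clockwise until it is tight against its stop, without forcing it, and leave the key standing fully home in the screw, let go of. Leave the smaller key standing in the rack.

Things in the scene. Friction and masses are not known exactly. Their poses are not given: they have to be found in the camera images.
- big_key_grip (a point): the bigger T-handle hex key (0.28 kg), at the centre of its black cross bar. The bar is 110 mm long (along x), 18 mm wide (y), 22 mm high (z). From the middle of the bar's underside a steel hexagon shaft 110 mm long runs down, 17 mm across flats, 19.6 mm across corners; two opposite corners lie along the bar (x). The tip is 121 mm below this point. z points up along the shaft.
- big_key_tip (a point): the centre of the flat lower end of the bigger key's shaft, axes as for big_key_grip
- small_key_grip (a point): the smaller T-handle hex key, at the centre of its cross bar (85 mm long along x, 18 mm wide, 22 mm high); its shaft is 100 mm long, 12 mm across flats; its tip is 111 mm below this point. It stays in the rack.
- key_rack: wooden block fixed on the bench, 70 (x) x 200 (y) x 50 (z) mm, origin at the centre of its underside, with two round holes of 24 mm diameter, 40 mm deep, 60 mm either side of its middle along y. A key stands upright on the floor of each hole, its cross bar across the rack to within 12 degrees; either key may be in either hole.
- clamp_block: grey clamp block fixed on the bench, 100 (x) x 80 (y) x 62 (z) mm with low feet, origin at the centre of its underside, with a flared steel guide bush on top and a round steel bar (20 mm diameter, 170 mm long, along y) held in its cross bore, 34 mm up
- bush_mouth (a point): the centre of the guide bush's rim, 70 mm above the bench, axes as for clamp_block. The bush has an inner diameter of 32 mm at the rim and narrows over 8 mm to a straight upright bore of 21 mm, at the end of which sits the screw.
- screw_face (a point): the centre of the mouth of the screw's hexagon socket, 36 mm below the bush's rim on the same axis; axes as for clamp_block whatever the screw's angle. The socket is 18 mm across flats, 12 mm deep; the key enters only with its flats within about 6 degrees of the socket's (every 60 degrees). Which way the flats lie is not given: find it by feel. The point sinks with the screw on its spring.
- screw (a joint): turn of the screw in rad, growing clockwise seen from above; hard stop (tight) at 1.65, start 0.4 to 0.6 short of it. It turns against about 0.1 N m of friction and stays where left; 0.3 N m at the stop is tight enough, over 0.7 N m is forcing it. The value does not tell how the socket's flats lie.
- screw_seat: the spring seat of the screw, same origin and axes as screw_face. Pressed down, the screw yields from about 4 N, 1 N more per mm, and is solid after 6 mm. A wrong-angled key rests on its face; as the flats come into line the screw springs up over the tip and the push falls off, then the key goes on down to the socket's floor. Pushed when home, it sinks on the spring likewise.
Things that resemble listed ones, but are neither listed nor needed, are in the scene too. Leave any blue or yellow look-alike of the part that bears big_key_grip alone.

How it is judged:
On the way, in this order (a step that is already met when the one before it is completed fails the run):
1. the big key is fully home in the screw's socket (tip at least 9 mm below its mouth) (z of big_key_tip in the frame of screw_face below -0.009 m and horizontal distance between big_key_tip and screw_face below 0.004 m), for 0.2 s.
2. with the key home, the screw is turned tight against its stop (value of joint screw above 1.59 rad and z of big_key_tip in the frame of screw_face below -0.008 m), for 0.1 s.
At the end, for the whole second after the job is handed in: the screw is turned to within 0.07 rad of its stop, the big key stands released, upright and at rest in the screw with its tip at least 9 mm down the 12 mm deep socket, and the small key still stands in the rack (all of step 1 and value of joint screw above 1.58 rad and angle between big_key_grip's own z axis and vertical below 0.12 rad and angle between small_key_grip's own z axis and vertical below 0.35 rad and horizontal distance between small_key_grip and key_rack below 0.085 m and linear speed of big_key below 0.02 m/s); the robot touches nothing.
It fails at once if before it is in the socket, the key is pressed hard against the clamp block or its screw (more than 40 N) (z of big_key_tip in the frame of screw_face above -0.004 m and contact force between big_key and clamp_block above 40 N).
It fails at once if the screw is forced (more than 180 N, summed over the key's six corners: about 0.7 N m) (contact force between big_key and clamp_block above 180 N).
It fails at once if the small key is moved out of its place (more than 40 mm) (distance of small_key_grip from where it was at the start of the episode above 0.04 m).
It also fails if it takes over 72 s, if anything falls off the work surface, if the arm or the gripper's body presses on something with over 40 N, if the wrist force passes 120 N, or if a joint passes its speed limit or range.

## Robot

A 6-joint arm with a two-finger parallel gripper is mounted at the origin on a cart in front of the work surface, level with it; the furniture and walls round the work are solid. World frame = base frame: x ahead of the robot, y to its left, z up, the work surface at z = 0. Lengths are in m, angles in rad, forces in N, time in s.
With the tool pointing down it reaches from about 0.225 to 0.875 m from the base axis. Payload 3.4 kg.
Tool frame: the origin (TCP) lies on the mounting face of the last link; the fingertips stand 173 mm ahead of it and the grasp point (between the pads) lies 155 mm ahead of it (manip.grasp_offset is the distance from the TCP to the grasp point, in m); z points along the fingers, x is the direction in which the jaws open and shut, and the axes are right-handed (so a half turn about z gives the same grasp; the last joint's range is limited). The gripper opens to 85 mm and grips with 20 to 120 N. Pads are 22 mm wide; open, the fingers measure 114 mm over their backs; the gripper's body (76 mm by 85 mm) begins 54 mm behind the grasp point. The pads swing forward as they close: fully open they stand 13 mm farther back than shut.
Start: joints at [-1.278, 0.276, 1.505, -0, 1.361, -0.121], TCP at [0.231, -0.526, 0.405] pointing down, gripper open.
Joint ranges: [-2.89, 2.89], [-0.75, 2.08], [0.22, 2.7], [-1.18, 4.32], [0.11, 2.71], [-2.7, 2.7]. Speed limits (rad/s): [2.57, 2.57, 3.14, 3.14, 3.14, 3.14].

## Interface

Orientations are given as a unit quaternion [w, x, y, z].
In Python, from cell import manip, optics gives the robot as it stands. Calls block until the motion is done:
- manip.move_to(position, orientation): joint-space move of the TCP to a pose.
- manip.move_straight(position, ori=None, vel=0.15, stop_force=None): straight line of the TCP; ori=None keeps the orientation; vel is the mean speed in m/s. With stop_force (N) it stops when the force on the tool has changed by that much, and returns True; else False.
- manip.set_joints(angles): joint-space move.
- manip.open_gripper() and manip.gripper_close(): open the fingers fully, or close them until they stop; the grip force is fixed at half the most.
- manip.sleep(seconds).
- manip.ik(position, orientation): joint angles nearest the present ones, or None.
- manip.read_state(): the state.
- optics.grab_frame(name): name is "scene" or "top"; returns the picture (400x640x3 uint8, red, green, blue); there is no depth.
- optics.camera_info(name): a dict with "fx", "fy", "cx", "cy" (pixels), "position" and "attitude" of the camera in the world. Camera axes: x right, y down, z forward; pixel columns grow to the right and rows downward; lengths in m; the calibration is good to about 2 mm. A picture is of the moment at which its call begins. camera_info takes no time and is no camera call.
A pose or a line that the arm cannot do raises manip.Unreachable and nothing moves.
- manip.job_done(): hands the job in, once; it reports no verdict.
The state is a dict: "clock": time; "joints": joint angles; "joint_vel": joint speeds; "effort": joint torques, N m; "eef_pos": TCP position; "tcp_rot": TCP orientation; "force": force on the tool from outside, world axes, zero at the start; "moment": the same for the moment, N m; "finger_gap": finger opening in m.
Only numpy, scipy, OpenCV 4.12 (cv2) and the standard library are available. Lean on these libraries where they do the work, as an engineer would, in place of code of your own. Each camera call takes 0.05 s, during which the arm holds its last target. There are 200 camera calls.

## Working session

There is one attempt and no reset: what is moved stays moved. The work goes in short steps, each a Python script; the robot and the scene stay as the last script left them, time stands still between calls to the robot, and variables do not carry over. Pictures are saved under pics/ and viewed, on a budget of 10 in all, crops included, one or two more only if the job needs it, and the job is handed in when it is done.

```bash
mkdir -p pics; ls; python3 - <<'E'
from cell import manip, optics
import cv2
for n in("scene","top"):
    im=optics.grab_frame(n); cv2.imwrite(f"pics/{n}0.png",im[:,:,::-1]); print(optics.camera_info(n))
s=manip.read_state(); print(s, manip.grasp_offset)
E
```

```text
pics
{'fx': 477.5338355490878, 'fy': 477.5338355490878, 'cx': 315.68208573095336, 'cy': 205.0723180455546, 'position': array([-0.14939563,  0.50152005,  0.9494023 ]), 'attitude': array([ 0.15554596, -0.36055319,  0.85297648, -0.3438575 ])}
{'fx': 504.4667066761627, 'fy': 504.4667066761627, 'cx': 317.4799830635576, 'cy': 194.68343284461187, 'position': array([ 0.34058225, -0.04850234,  1.44170805]), 'attitude': array([-0.02329844,  0.71169539, -0.70144131,  0.03044577])}
{'clock': 0.1, 'joints': array([-1.27799884e+00,  2.76563682e-01,  1.50597578e+00, -4.23756652e-06,
        1.36066314e+00, -1.20991739e-01]), 'joint_vel': array([ 0.0024087 , -0.00175368, -0.00263486,  0.00239447,  0.00044577,
        0.00128954]), 'effort': array([ 1.15826770e-03, -4.17699623e+01, -2.46405548e+01, -4.46371132e-04,
        5.88315437e-03, -1.33370827e-05]), 'eef_pos': array([ 0.23114874, -0.52631723,  0.40392001]), 'tcp_rot': array([-5.16682444e-04,  8.37281775e-01, -5.46771050e-01, -6.17273691e-04]), 'force': array([0.76056017, 0.23428917, 0.33318362]), 'moment': array([ 0.00532857, -0.03662104, -0.01290039]), 'finger_gap': 0.08573078486648494} 0.1547
```

View pics/scene0.png

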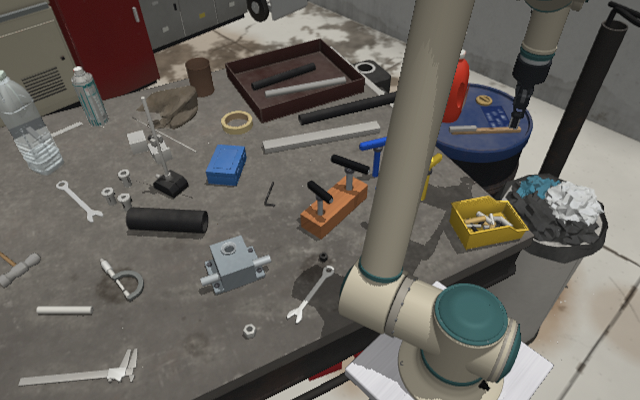

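View pics/top0.png

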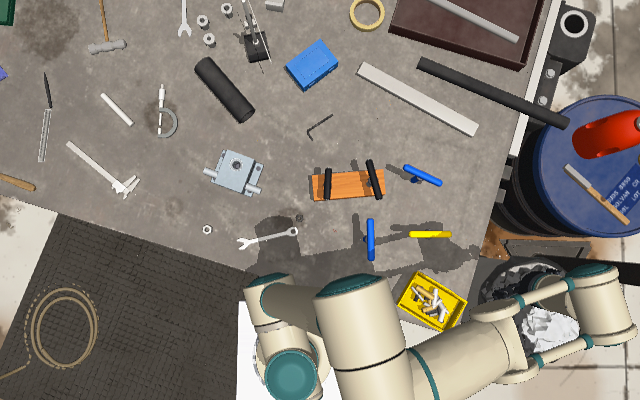

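The top view shows the orange rack at (347,184), the longer black bar at (374,179) and the shorter at (328,184). The clamp block and its bush are at (236,166). The scene view agrees: bars at (350,163) and (320,190), bush at (232,247). Next I'll measure these with masks.

```bash
cat > h.py <<'E'
import numpy as np, cv2
from scipy.spatial.transform import Rotation as R
from cell import manip, optics
def ray(n,u,v):
    c=optics.camera_info(n); d=np.array([(u-c['cx'])/c['fx'],(v-c['cy'])/c['fy'],1.])
    return c['position'], R.from_quat(c['attitude'],scalar_first=True).apply(d)
def onplane(n,u,v,z):
    p,d=ray(n,u,v); return p+d*(z-p[2])/d[2]
def two(a,b):
    (p,d),(q,e)=ray('top',*a),ray('scene',*b); d=d/np.linalg.norm(d); e=e/np.linalg.norm(e)
    s,t=np.linalg.lstsq(np.c_[d,-e],q-p,rcond=None)[0]
    return (p+s*d+q+t*e)/2, np.linalg.norm(p+s*d-q-t*e)
def mask_rects(im,roi,m,minA):
    x,y,w,h=roi; m=m.astype(np.uint8)[y:y+h,x:x+w]
    cs,_=cv2.findContours(m,cv2.RETR_EXTERNAL,cv2.CHAIN_APPROX_NONE)
    return [(cv2.contourArea(c),cv2.boxPoints(cv2.minAreaRect(c))+[x,y],c+[x,y]) for c in cs if cv2.contourArea(c)>minA]
def down(yaw): # tool down, jaw axis (x) at yaw in world
    return (R.from_euler('z',yaw)*R.from_euler('x',np.pi)).as_quat(scalar_first=True)
E
python3 - <<'E'
from h import *
T=cv2.imread('pics/top0.png')[:,:,::-1]; S=cv2.imread('pics/scene0.png')[:,:,::-1]
for n,im,roi in(('top',T,(305,150,85,60)),('scene',S,(295,145,80,80))):
    for a,b,c in mask_rects(im,roi,im.max(2)<50,40):
        m=b.mean(0); e=[(b[0]+b[1])/2,(b[2]+b[3])/2]
        if np.linalg.norm(b[0]-b[1])>np.linalg.norm(b[1]-b[2]): e=[(b[1]+b[2])/2,(b[3]+b[0])/2]
        P=[onplane(n,*q,.142) for q in e]; print(n,a,m,e,(P[0]+P[1])/2,np.linalg.norm(P[0]-P[1]))
        d=P[1]-P[0]; print(' ang deg',np.degrees(np.arctan2(d[1],d[0])))
hs=cv2.cvtColor(np.ascontiguousarray(T),cv2.COLOR_RGB2HSV)
o=(hs[...,0]<18)&(hs[...,1]>120)&(hs[...,2]>100)
for a,b,c in mask_rects(T,(300,155,95,55),o,100): print('rack',a,[onplane('top',*q,.05).round(3) for q in b])
def cr(im,x,y,w,h): return cv2.resize(im[y:y+h,x:x+w],(400,300),interpolation=cv2.INTER_CUBIC)
out=np.vstack([np.hstack([cr(T,305,150,88,66),cr(T,196,140,80,60)]),np.hstack([cr(S,290,140,100,75),cr(S,192,225,80,60)])])
cv2.imwrite('pics/crops.png',out[:,:,::-1])
E
```

```text
top 156.5 [327.09727859 183.44358063] [array([328.05836868, 168.06614685]), array([326.13618851, 198.8210144 ])] [ 0.46932444 -0.08543987  0.142     ] 0.08015527282176461
 ang deg 177.1650219961326
top 229.0 [373.23701477 179.29668427] [array([367.84916687, 159.76574516]), array([378.62486267, 198.82762337])] [ 0.48199034 -0.20491925  0.142     ] 0.10534100488885301
 ang deg -164.2717136139713
scene 207.0 [317.99180269 192.40983582] [array([306.9754076 , 183.22950745]), array([329.00819778, 201.59016418])] [ 0.45805669 -0.06789822  0.142     ] 0.08399498096507775
 ang deg 175.6010020985584
scene 283.0 [348.76243591 166.16515684] [array([330.42307281, 159.6153841 ]), array([367.10179901, 172.71492958])] [ 0.47193737 -0.19064949  0.142     ] 0.10562659486304753
 ang deg -163.79845519661038
rack 258.5 [array([ 0.504, -0.046,  0.05 ]), array([ 0.505, -0.079,  0.05 ]), array([ 0.432, -0.08 ,  0.05 ]), array([ 0.432, -0.047,  0.05 ])]
rack 959.0 [array([ 0.506, -0.089,  0.05 ]), array([ 0.52 , -0.211,  0.05 ]), array([ 0.447, -0.219,  0.05 ]), array([ 0.434, -0.097,  0.05 ])]
rack 127.0 [array([ 0.518, -0.22 ,  0.05 ]), array([ 0.523, -0.24 ,  0.05 ]), array([ 0.454, -0.258,  0.05 ]), array([ 0.449, -0.238,  0.05 ])]
```

View pics/crops.png

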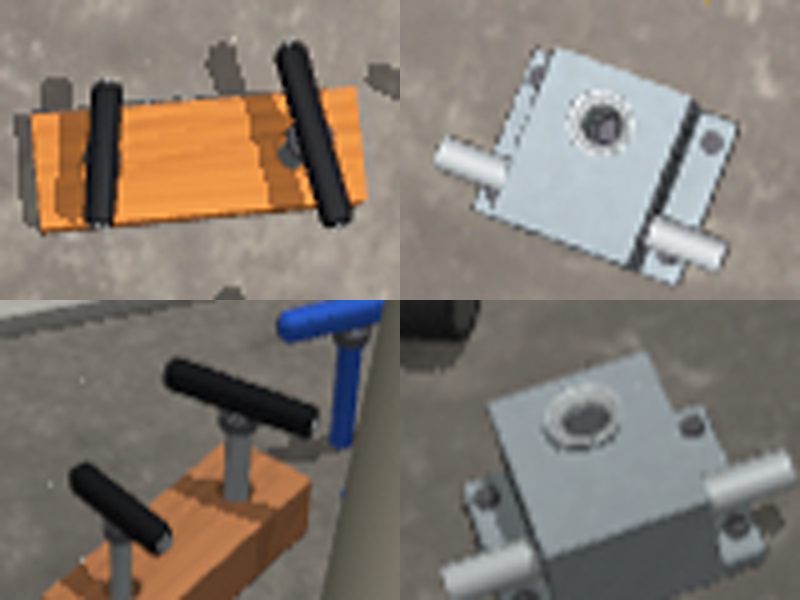

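```bash
python3 - <<'E'
from h import *
T=cv2.imread('pics/top0.png')[:,:,::-1]; S=cv2.imread('pics/scene0.png')[:,:,::-1]
print('big',two((373.24,179.3),(348.76,166.17)),'small',two((327.1,183.44),(317.99,192.41)))
print('big z.131',onplane('top',373.24,179.3,.131),onplane('scene',348.76,166.17,.131))
e=[two(a,b) for a,b in(((367.8,159.8),(330.4,159.6)),((378.6,198.8),(367.1,172.7)))];print('ends',e)
print('bush hand',two((235.8,164.6),(227.6,248.0)))
for n,im,roi in(('top',T,(226,155,20,20)),('scene',S,(216,236,24,22))):
    g=im.max(2); x,y,w,h=roi
    for nm,m in(('dark',g<110),('mid',g<140),('light',g>205)):
        for a,b,c in mask_rects(im,roi,m,12):
            if len(c)>=5:
                f=cv2.fitEllipse(c); print(n,nm,a,np.round(f[0],2),np.round(f[1],1),onplane(n,*f[0],.07).round(4))
# blue/yellow neighbours
hs=cv2.cvtColor(np.ascontiguousarray(T),cv2.COLOR_RGB2HSV)
for a,b,c in mask_rects(T,(360,150,90,115),(hs[...,0]>100)&(hs[...,0]<125)&(hs[...,1]>150),60): print('blue',[onplane('top',*q,.13).round(3) for q in b])
E
```

```text
big (array([ 0.4843122 , -0.20663516,  0.12416371]), np.float64(0.0014385808842367934)) small (array([ 0.47275638, -0.08484642,  0.1195321 ]), np.float64(0.0035692769859208))
big z.131 [ 0.48303323 -0.20629186  0.131     ] [ 0.47959442 -0.20029343  0.131     ]
ends [(array([ 0.53620076, -0.19146779,  0.12455788]), np.float64(0.0027993542867009846)), (array([ 0.43304035, -0.22099966,  0.12469067]), np.float64(0.0012383219583301534))]
bush hand (array([0.52547177, 0.16422893, 0.06934561]), np.float64(0.0031715187089840107))
top dark 19.0 [236.03 164.74] [6.6 6.8] [0.524  0.1623 0.07  ]
top mid 44.0 [236.  164.5] [7.5 7.8] [0.5246 0.1624 0.07  ]
top light 344.0 [235.77 164.23] [20.7 22.8] [0.5253 0.163  0.07  ]
scene dark 33.5 [229.04 248.65] [5. 9.] [0.5222 0.1643 0.07  ]
scene dark 40.0 [219.91 238.2 ] [ 5.2 13.5] [0.5642 0.1606 0.07  ]
scene mid 86.0 [228.28 250.19] [ 9.2 14.4] [0.5197 0.1684 0.07  ]
scene mid 66.5 [221.52 238.46] [ 5.6 25.1] [0.5607 0.1583 0.07  ]
blue [array([ 0.379, -0.188,  0.13 ]), array([ 0.38 , -0.206,  0.13 ]), array([ 0.274, -0.211,  0.13 ]), array([ 0.273, -0.193,  0.13 ])]
blue [array([ 0.493, -0.274,  0.13 ]), array([ 0.527, -0.289,  0.13 ]), array([ 0.483, -0.389,  0.13 ]), array([ 0.449, -0.373,  0.13 ])]
```

```bash
python3 - <<'E'
from h import *
for y0 in(106,-74):
    q=manip.ik([.483,-.2055,.289],down(np.radians(y0))); print(y0,'rack j6',None if q is None else q.round(2))
    print([(d,None if (q:=manip.ik([.525,.163,.37],down(np.radians(y0+d)))) is None else q[5].round(2)) for d in range(-120,121,30)])
E
```

```text
106 rack j6 [-0.53  0.29  1.79  0.    1.06 -2.38]
[(-120, np.float64(0.42)), (-90, np.float64(-0.1)), (-60, np.float64(-0.63)), (-30, np.float64(-1.15)), (0, np.float64(-1.68)), (30, np.float64(-2.2)), (60, None), (90, None), (120, np.float64(2.51))]
-74 rack j6 [-0.53  0.29  1.79 -0.    1.06  0.76]
[(-120, None), (-90, None), (-60, np.float64(2.51)), (-30, np.float64(1.99)), (0, np.float64(1.47)), (30, np.float64(0.94)), (60, np.float64(0.42)), (90, np.float64(-0.1)), (120, np.float64(-0.63))]
```

```bash
python3 - <<'E'
from h import *
q=down(np.radians(106)); p=[.483,-.2055]
manip.move_to([*p,.37],q); print(manip.read_state()['clock'])
hit=manip.move_straight([*p,.289],vel=.08,stop_force=8); print('hit',hit)
if not hit:
    f0=manip.read_state(); manip.gripper_close(); s=manip.read_state(); print(s['clock'],s['finger_gap'],s['force'],s['moment'],s['eef_pos'])
    manip.move_straight([*p,.455],vel=.12); s=manip.read_state(); print(s['clock'],s['finger_gap'],s['force'],s['moment'])
    manip.move_to([.525,.163,.455],q); s=manip.read_state(); print(s['clock'],s['finger_gap'],s['eef_pos'])
a=[cv2.cvtColor(optics.grab_frame(n),cv2.COLOR_RGB2BGR) for n in('top','scene')]
for n,i in zip(('top','scene'),a): cv2.imwrite(f'pics/{n}1.png',i)
out=np.hstack([cv2.resize(a[0][120:220,180:400],(400,182)),cv2.resize(a[1][150:290,170:380],(400,267))[:182]]) if 0 else np.vstack([cv2.resize(a[0][130:230,180:400],None,fx=2.7,fy=2.7),cv2.resize(a[1][150:270,160:380],None,fx=2.7,fy=2.7)])
print(out.shape); cv2.imwrite('pics/c1.png',out)
E
```

```text
2.05
hit False
3.8333 0.01694798450602783 [ 0.04948964 -0.66570867  2.07620394] [-0.02732033  0.01638076  0.01084305] [ 0.48318184 -0.20567633  0.28929482]
5.3667 0.017040179961649866 [ 0.08244266  0.11571349 -3.42516884] [-0.00915758  0.00602571 -0.00424702]
6.75 0.016842785001153292 [0.52525366 0.16209829 0.45491202]
(594, 594, 3)
```

View pics/c1.png

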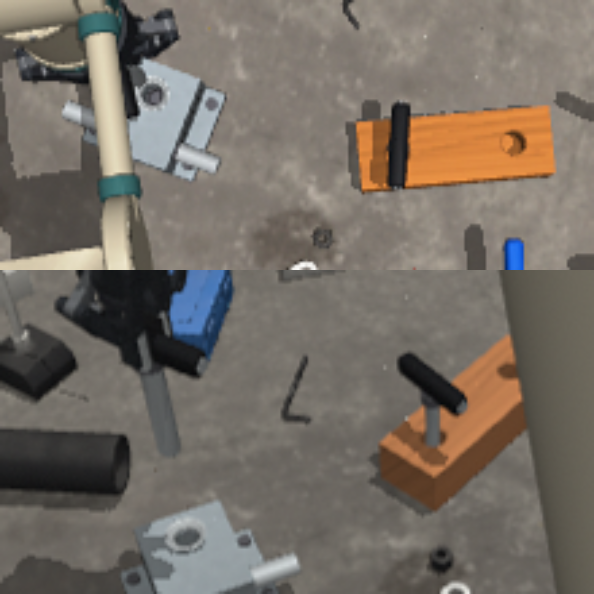

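The key is held, the small key stands undisturbed, and the vacated hole is near (369,182) in the top view. The tip is at about (222,217) in the scene view, so I'll check its position there and then lower it.

```bash
python3 - <<'E'
from h import *
print(onplane('top',369.6,182.6,.05), [onplane('scene',u,v,.176).round(4) for u,v in((222.5,217.5),(223.5,217))])
S=cv2.imread('pics/scene1.png')
print(S[200:226,208:234].max(2))
E
```

```text
[ 0.48247665 -0.20598314  0.05      ] [array([0.5235, 0.162 , 0.176 ]), array([0.5231, 0.1595, 0.176 ])]
[[128 132 133 129 127 126 100  88  93  91  91  95  92  85  86  87 113 115
  115 116 115 115 117 119 123 125]
 [125 130 134 129 125 124 106  89  92  92  91  94  93  87  88  78 112 115
  116 119 119 119 120 121 124 129]
 [120 123 130 126 123 119 117  91  93  93  92  93  93  87  91  81 104 114
  115 118 121 121 120 120 123 125]
 [117 119 121 120 119 120 124  92  93  93  92  93  95  89  91  83  92 115
  118 119 125 125 120 120 119 120]
 [117 119 118 118 118 119 122 100  93  93  92  93  95  88  90  86  89 117
  120 120 125 125 120 120 120 121]
 [119 116 117 117 120 120 121 108  92  94  92  92  94  91  93  88  82 115
  121 119 119 122 121 119 119 119]
 [117 114 114 116 118 118 119 115  92  93  92  92  94  97  93  89  79 109
  120 119 119 118 115 116 117 117]
 [117 114 114 116 117 116 116 116  94  93  92  93  93  97  94  90  80  97
  119 122 119 116 114 114 117 118]
 [115 114 114 116 117 115 113 115  98  95  93  92  92  98  94  91  84  94
  120 123 121 120 118 119 120 120]
 [116 115 115 
[... 1139 characters left out ...]
07  97 113
  119 123 125 124 123 121 118 118]
 [ 88 116 117 119 121 117 114 112 113 116 112 113 116 119 120 119 116 115
  118 124 126 124 119 114 114 115]
 [ 87 115 119 123 127 124 122 120 120 117 115 117 119 121 120 118 115 114
  116 121 121 118 115 113 114 112]
 [ 86 115 122 126 127 127 128 126 125 123 117 115 117 118 118 116 113 113
  114 115 112 113 113 111 112 112]
 [ 99 118 123 127 127 126 124 124 123 110 117 114 115 118 119 115 112 111
  111 110 110 111 111 109 110 110]
 [112 120 121 124 125 122 120 120 121 101 115 117 118 120 120 116 114 112
  111 112 113 111 109 109 109 108]
 [110 119 121 121 120 121 120 119 121 120 120 119 116 119 120 116 114 111
  112 112 113 113 110 109 109 109]]
```

```bash
python3 - <<'E'
from h import *
def st():
    s=manip.read_state(); print(s['clock'],s['eef_pos'].round(4),'tip',(s['eef_pos'][2]-.2789).round(4),'F',s['force'].round(1),'M',s['moment'].round(2))
    return s
p=[.525,.163]
manip.move_straight([*p,.355],vel=.1); st()
h=manip.move_straight([*p,.322],vel=.03,stop_force=5); print(h); st()
E
```

```text
8.0 [0.5253 0.1631 0.3557] tip 0.0768 F [ 0.3  0.6 -2.5] M [ 0.01 -0.01  0.  ]
False
9.25 [0.5251 0.1632 0.322 ] tip 0.0431 F [ 1.8  3.4 -3.6] M [ 0.78 -0.3   0.05]
```

```bash
cat >> h.py <<'E'
def st():
    s=manip.read_state(); print(round(s['clock'],2),s['eef_pos'].round(4),'tip',(s['eef_pos'][2]-.2789).round(4),'F',s['force'].round(1),'M',s['moment'].round(2),'gap',round(s['finger_gap'],4))
    return s
E
python3 - <<'E'
from h import *
manip.move_straight([.5257,.1643,.322],vel=.02); manip.sleep(.1); s=st()
h=manip.move_straight([.5257,.1643,.309],vel=.02,stop_force=4); print(h); st(); manip.sleep(.2); st()
E
```

```text
9.6 [0.5256 0.164  0.3219] tip 0.043 F [ 1.4 -0.  -3.8] M [ 0.13 -0.1  -0.05] gap 0.017
True
10.18 [0.5256 0.1642 0.3098] tip 0.0309 F [-1.  -0.1  1.7] M [-0.03 -0.07  0.03] gap 0.017
10.38 [0.5255 0.1641 0.3096] tip 0.0307 F [1.4 0.3 2.1] M [ 0.02 -0.26 -0.01] gap 0.017
```

```bash
python3 - <<'E'
from h import *
P=np.array([.5258,.1641,.308])
manip.move_straight(P,vel=.02); s=st(); f0=s['force'][2]
yaw=106.
for i in range(17):
    yaw-=4
    manip.move_straight(P,ori=down(np.radians(yaw)),vel=.15); s=st()
    if s['force'][2]<f0-3.5: print('drop at',yaw); break
E
```

```text
10.63 [0.526  0.1641 0.3082] tip 0.0293 F [0.2 0.9 3.4] M [ 0.04 -0.11  0.06] gap 0.0172
10.88 [0.5258 0.1641 0.3081] tip 0.0292 F [0.6 0.6 3.8] M [ 0.06 -0.06  0.03] gap 0.0172
11.13 [0.5257 0.1643 0.3073] tip 0.0284 F [ 0.6  1.6 -3.2] M [ 0.36 -0.29 -0.05] gap 0.0169
drop at 98.0
```

```bash
python3 - <<'E'
from h import *
P=np.array([.5258,.1643,.306])
h=manip.move_straight(P,ori=down(np.radians(95)),vel=.03,stop_force=6); print(h); st()
h=manip.move_straight([.5258,.1643,.294],vel=.02,stop_force=5); print(h); st(); manip.sleep(.4); st()
E
```

```text
False
11.38 [0.5257 0.1644 0.3052] tip 0.0263 F [ 1.8  1.3 -4.8] M [ 0.33 -0.45 -0.05] gap 0.0167
True
11.81 [0.5258 0.1645 0.2987] tip 0.0198 F [0.1 0.6 1.7] M [ 0.03 -0.14  0.03] gap 0.0171
12.21 [0.5258 0.1646 0.2986] tip 0.0197 F [-0.1 -0.4  2.2] M [-0.14 -0.2  -0.01] gap 0.0169
```

```bash
python3 - <<'E'
from h import *
P=np.array([.5258,.1645,.2988]); yaw=95.
while yaw>42:
    yaw-= 3 if yaw>75 else 1
    manip.move_straight(P,ori=down(np.radians(yaw)),vel=.15); s=manip.read_state(); m=s['moment'][2]
    print(round(s['clock'],2),yaw,m.round(3),s['force'].round(1),s['eef_pos'][2].round(4))
    if abs(m)>.27: break
    if s['clock']>32: break
E
```

```text
12.46 92.0 -0.032 [0.8 0.2 0.9] 0.2988
12.71 89.0 -0.006 [0.6 0.7 2. ] 0.2988
12.96 86.0 0.036 [0.8 2.7 1.6] 0.2988
13.21 83.0 0.063 [0.7 2.8 1.4] 0.2988
13.46 80.0 0.028 [0.2 4.2 1.8] 0.2989
13.71 77.0 0.097 [1.1 4.  1.2] 0.2989
13.96 74.0 -0.027 [1.2 4.5 0.6] 0.2989
14.21 73.0 0.123 [0.8 4.9 1.2] 0.2989
14.46 72.0 0.027 [1.2 4.4 1.4] 0.2989
14.71 71.0 0.119 [2.  5.2 1.2] 0.2989
14.96 70.0 0.129 [1.3 5.  1.4] 0.2989
15.21 69.0 0.103 [1.6 5.2 2. ] 0.2989
15.46 68.0 0.078 [1.2 5.3 1.4] 0.2989
15.71 67.0 0.115 [2.4 5.3 0.7] 0.2989
15.96 66.0 0.087 [0.3 4.7 1.8] 0.2989
16.21 65.0 0.086 [2.4 5.  1.6] 0.2989
16.46 64.0 0.128 [1.8 5.5 1.4] 0.299
16.71 63.0 0.024 [1.8 6.2 1.2] 0.299
16.96 62.0 0.076 [1.1 5.1 1.5] 0.299
17.21 61.0 0.097 [0.9 5.1 0.6] 0.299
17.46 60.0 0.089 [2.3 5.8 1.8] 0.299
17.71 59.0 0.11 [2.  5.8 1.6] 0.299
17.96 58.0 0.103 [1.4 4.9 1.2] 0.299
18.21 57.0 0.164 [2.8 4.6 1.4] 0.299
18.46 56.0 0.256 [1.5 6.  2.3] 0.299
18.71 55.0 0.336 [2.2 5.7 1.5] 0.299
```

```bash
python3 - <<'E'
from h import *
m=[]
for _ in range(8): manip.sleep(.05); m.append(manip.read_state()['moment'][2])
print('mean torque at stop',np.mean(m),np.std(m))
if np.mean(m)<.3: manip.move_straight([.5258,.1645,.2988],ori=down(np.radians(54)),vel=.15); st()
manip.move_straight([.5260,.1652,.2992],ori=down(np.radians(58.5)),vel=.15); manip.sleep(.2); st()
manip.open_gripper(); s=st()
manip.move_straight([.526,.1652,.40],vel=.1); manip.move_to([.40,-.02,.45],down(np.radians(58.5))); st()
a=[cv2.cvtColor(optics.grab_frame(n),cv2.COLOR_RGB2BGR) for n in('top','scene')]
for n,i in zip(('top','scene'),a): cv2.imwrite(f'pics/{n}2.png',i)
cv2.imwrite('pics/c2.png',np.vstack([cv2.resize(a[0][130:230,180:400],None,fx=2.7,fy=2.7),cv2.resize(a[1][150:270,160:380],None,fx=2.7,fy=2.7)]))
E
```

```text
mean torque at stop 0.31470635305929573 0.031885228381587326
19.56 [0.5262 0.1653 0.2993] tip 0.0204 F [1.9 4.9 1.2] M [ 1.28 -0.5   0.1 ] gap 0.0166
20.23 [0.526  0.1651 0.2992] tip 0.0203 F [-0.4 -0.  -0.2] M [-0.01  0.01 -0.04] gap 0.0853
22.3 [ 0.4006 -0.0197  0.4498] tip 0.1709 F [-0.   0.4 -0.6] M [0.01 0.04 0.07] gap 0.0852
```

View pics/c2.png

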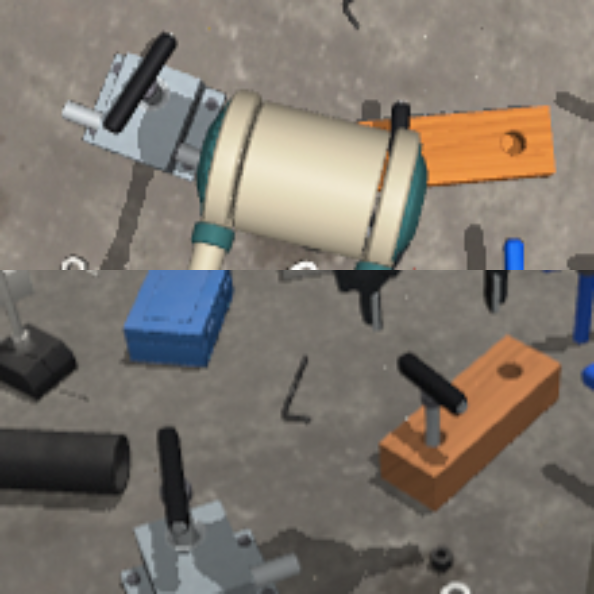

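The key stands in the bush, let go of, and the small key stands in its rack hole. As a last check I'll measure the bar's height, tilt and rest position.

```bash
python3 - <<'E'
from h import *
def find(n,roi):
    im=optics.grab_frame(n); r=max(mask_rects(im,roi,im.max(2)<50,40),key=lambda r:r[0]); b=r[1]
    e=[(b[0]+b[1])/2,(b[2]+b[3])/2] if np.linalg.norm(b[0]-b[1])<np.linalg.norm(b[1]-b[2]) else [(b[1]+b[2])/2,(b[3]+b[0])/2]
    return sorted(e,key=lambda q:q[1])
t=find('top',(215,138,35,45)); s=find('scene',(212,205,25,45)); print(t,s)
c=two(sum(t)/2,sum(s)/2); print('centre',c, 'ends',[two(a,b)[0].round(4) for a,b in zip(t,s)])
print(onplane('top',*(sum(t)/2),.143))
E
```

```text
[array([242.51685333, 143.0730319 ]), array([220.66292548, 178.03931808])] [array([223.34734726, 208.71017647]), array([225.78097916, 245.21460152])]
centre (array([0.52449162, 0.16228019, 0.1439465 ]), np.float64(0.0009560250151646791)) ends [array([0.5689, 0.1335, 0.15  ]), array([0.4796, 0.1906, 0.1418])]
[0.52494118 0.16280809 0.143     ]
```

```bash
python3 - <<'E'
from h import *
manip.sleep(.3); st(); manip.job_done()
E
```

```text
22.8 [ 0.4002 -0.0198  0.4499] tip 0.171 F [ 0.4 -0.1 -0.1] M [-0.01  0.03 -0.  ] gap 0.0855
the job is handed in; nothing more can be done
```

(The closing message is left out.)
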